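# Push the bottle rack home in the label reader's corner

## Robot

A 6-joint arm with a two-finger parallel gripper is mounted at the origin on the work surface. World frame = base frame: x ahead of the robot, y to its left, z up, the work surface at z = 0. Lengths are in mm, angles in rad, forces in N, time in s.
With the tool pointing down it reaches from about 250 to 725 mm from the base axis. Payload 9.7 kg.
Tool frame: the origin (TCP) lies at the very end of the fingers, on their centre line; the grasp point (between the pads) lies 19 mm behind it; z points along the fingers, y is the direction in which the jaws open and shut (so a half turn about z gives the same grasp; the last joint's range is limited). The gripper opens to 85 mm and grips with 20 to 120 N. Pads are 22 mm wide; open, the fingers measure 114 mm over their backs; the gripper's body (76 mm by 85 mm) begins 54 mm behind the grasp point. The pads swing forward as they close: fully open they stand 13 mm farther back than shut.
Start: joints at [-1.344, 0.087, 0.176, 1.66, 0, 1.571], TCP at [123.671, -535.913, 231.284] pointing down, gripper open.
Joint ranges: [-3.13, 3.13], [-0.85, 1.81], [-1.15, 1.24], [-2.2, 2.28], [-1.44, 1.52], [-3.14, 3.14]. Speed limits (rad/s): [2.22, 2.22, 2.57, 3.14, 3.14, 3.14].

## Interface

Orientations are given as a unit quaternion [x, y, z, w].
In Python, from plant import manip gives the robot as it stands.
- The arm moves only by the tool play_rows, never from a script. Its argument "commands" is a list of rows, each a list of 7 numbers: the turn, a rotation vector about the tool's x, y, z in degrees, then the shift along the tool's x, y, z in m, then the closure in counts, from 0 (fully open) to 255 (shut). A call has 1 to 5 rows; each row is the pose to reach, as a shift and turn from the pose measured when the call began, along the tool's axes at that moment; what a row does not reach only later rows make up. A row lasts 1/12 s, in which the tool goes at most 41.7 mm and 7.16 degrees, less where a joint would pass 70% of its speed; a pose out of reach is approached as far as the arm can. A call with a gripper value outside its range is refused whole. The fingers move at their own pace and stop on an object; the grip force is fixed at half the most. Time passes only in rows, so rows that repeat a pose let the fingers close. It gives the time, the measured TCP pose, the force and the opening at its end, in the units of the state.
- manip.get_state(): the state, without advancing time (a new reading comes with each control period).
- manip.snapshot(name): name is "side" or "top" or "wrist"; returns (picture, depth): 400x640x3 uint8, blue, green, red; 400x640 float32, mm along the optical axis (not along the pixel's ray), 0 where there is no reading.
- manip.camera_params(name): a dict with "vertical_fov" (degrees; the focal length in pixels is half the picture's height over the tangent of half this angle, whatever the lens; pixels are square), "cx", "cy" (the principal point, pixels), "rvec" (rotation vector, rad) and "tvec" (3), from world to camera coordinates, as OpenCV has them. Camera axes: x right, y down, z forward; pixel columns grow to the right and rows downward; lengths in mm; the calibration is good to about 2 mm. A picture is of the moment at which its call begins: read the wrist's pose just before it. camera_params takes no time and is no camera call; for the wrist camera it gives the pose at the moment of the call.
- manip.hand_in(): hands the job in, once; it reports no verdict.
The state is a dict: "time": time; "joint_positions": joint angles; "joint_vel": joint speeds; "joint_efforts": joint torques, N m; "eef_pos": TCP position; "tool_rot": TCP orientation; "contact_force": force on the tool from outside, world axes, zero at the start; "torque": the same for the moment, N m; "width": opening from 0.0 (shut) to 1.0 (fully open).
Only numpy, scipy, OpenCV 4.12 (cv2) and the standard library are available. Lean on these libraries where they do the work, as an engineer would, in place of code of your own. Each camera call takes 0.05 s, during which the arm holds its last target. There are 200 camera calls.

## Task

Push the white rack with the four dropper bottles along the bench into the label reader's docking corner, until its long far side is flush against the long fence and its left end is flush against the end stop. Only push it: never lift or tip the rack or take out its bottles, which stay standing in it, and leave everything else on the bench where it is.

Things in the scene. Friction and masses are not known exactly. Their poses are not given: they have to be found in the camera images.
- rack: The task's rack: open white plastic rack, 90 mm (its x) by 150 mm (its y), 35 mm high, walls 4 mm, 2 x 4 cells, carrying four loose dropper bottles; about 0.25 kg plus 0.12 kg of bottles; slides freely on the bench when pushed. Origin at the centre of its underside; x points away from the robot within about 20 degrees, y to the left, z up.
- rack_far_left (a point): The rack's far left bottom corner: 45 mm along x and 75 mm along y from the rack's origin. It goes into the reader's corner.
- rack_far_right (a point): The rack's far right bottom corner: 45 mm along x and -75 mm along y from the rack's origin.
- reader: Label reader, fixed to the bench: a docking corner of two aluminium bars, 12 mm thick and 30 mm high, and a white box. Origin on the bench at the inner corner, where the bars' inner faces meet; x points away from the robot within about 9 degrees, y to the left. The docked rack lies at x -90 to 0, y -150 to 0 mm in this frame, parallel to it. The white box, 85 mm high, fills x -90 to 0, y 12 to 97 mm.
- fence_end (a point): Right-hand end of the long fence's inner face, on the bench: 300 mm from the reader's origin along its -y. The inner face runs straight from here to the corner, at x = 0 of the reader.
- stop_end (a point): Near end of the end stop's inner face, on the bench: 100 mm from the reader's origin along its -x. The inner face runs straight from here to the corner, at y = 0 of the reader.
- bottle0: Dropper bottle standing loose in a cell of the rack: amber glass, 29 mm diameter, 76 mm tall with its black rubber bulb; origin at the centre of its underside, 4 mm above the rack's underside; z along its axis.
- bottle1: Dropper bottle standing loose in a cell of the rack: amber glass, 29 mm diameter, 76 mm tall with its black rubber bulb; origin at the centre of its underside, 4 mm above the rack's underside; z along its axis.
- bottle2: Dropper bottle standing loose in a cell of the rack: amber glass, 29 mm diameter, 76 mm tall with its black rubber bulb; origin at the centre of its underside, 4 mm above the rack's underside; z along its axis.
- bottle3: Dropper bottle standing loose in a cell of the rack: amber glass, 29 mm diameter, 76 mm tall with its black rubber bulb; origin at the centre of its underside, 4 mm above the rack's underside; z along its axis.
- stray_a: Bystander, loose: dropper bottle standing alone to the left of the rack, 29 mm diameter, 76 mm tall. Origin at the centre of its underside. To be left alone.
- stray_b: Bystander, loose: dropper bottle standing alone on the right of the bench, 29 mm diameter, 76 mm tall. Origin at the centre of its underside. To be left alone.
- tube_rack: Bystander, loose: test-tube rack, 75 x 206 x 60 mm, white ends and blue-green tiers, with capped tubes (top at 87 mm), near left. Origin at the centre of its underside. To be left alone.
- wash_bottle: Bystander, loose: white wash bottle with bent spout, 68 mm diameter, 193 mm tall, far right. Origin at the centre of its underside. To be left alone.
- slide_tray: Bystander, loose: flat white tray of microscope slides, 100 x 180 x 9 mm, near right. Origin at the centre of its underside. To be left alone.
- small_rack: Bystander, loose: empty small white rack with four cells, 90 x 85 x 35 mm, near left, closest to the robot. Origin at the centre of its underside. To be left alone.
Not all that is in view belongs to the job. What is shaped like the rack but green or purple is not meant. What is shaped like the bottle1 but green is not meant.

How it is judged (in metres and radians):
At the end, for the whole second after the job is handed in: The rack stands flat and at rest in the docking corner: both far corners within 5 mm of the long fence, the far left corner within 5 mm of the end stop, turned less than 0.05 rad from the reader's axes; all four bottles stand in it; nothing else has shifted by more than 15 mm (x of rack_far_left in the frame of reader between -0.005 and 0.005 m and x of rack_far_right in the frame of reader above -0.005 m and y of rack_far_left in the frame of reader between -0.005 and 0.005 m and angle between the x axis of rack and the x axis of reader, either way round below 0.05 rad and height (world z) of rack below 0.005 m and angle between rack's own z axis and vertical below 0.05 rad and linear speed of rack below 0.01 m/s and z of each of bottle0, bottle1, bottle2, bottle3 in the frame of rack below 0.012 m and angle between each of bottle0, bottle1, bottle2, bottle3's own z axis and vertical below 0.35 rad and distance of each of stray_a, stray_b, tube_rack, wash_bottle, slide_tray, small_rack from where it was at the start of the episode below 0.015 m); the robot touches nothing.
It fails at once if the rack is lifted off the bench or tipped (height (world z) of rack above 0.012 m or angle between rack's own z axis and vertical above 0.15 rad).
It fails at once if a bottle is lifted out of the rack or knocked over (z of any of bottle0, bottle1, bottle2, bottle3 in the frame of rack above 0.02 m or angle between any of bottle0, bottle1, bottle2, bottle3's own z axis and vertical above 0.5 rad).
It fails at once if something else on the bench is shifted by more than 15 mm or knocked over (distance of any of stray_a, stray_b, tube_rack, wash_bottle, slide_tray, small_rack from where it was at the start of the episode above 0.015 m or angle between any of stray_a, stray_b, tube_rack, wash_bottle, slide_tray, small_rack's own z axis and vertical above 0.3 rad).
It also fails if it takes over 56 s, if anything falls off the work surface, if the arm or the gripper's body presses on something with over 40 N, if the wrist force passes 120 N, or if a joint passes its speed limit or range.

## Working session

There is one attempt and no reset: what is moved stays moved. The work goes in short steps, Python scripts to look and compute and a tool call to move; the robot and the scene stay as the last step left them, time stands still between calls to the robot, and variables do not carry over. Pictures are saved under pics/ and viewed, about 8 in all and at most 12, crops included, and the job is handed in when it is done.

Besides the shell and the picture viewer there is one more tool, called after "Call:" by a JSON object that holds its "op" and its "data", one argument or row to a line. play_rows: Moves the arm, as the interface text tells. Its arguments: {"type":"object","properties":{"commands":{"type":"array","items":{"type":"array","items":{"type":"number"}}}},"required":["commands"]}

```bash
mkdir -p pics; ls; cat > h.py <<'E'
from plant import manip
import numpy as np, cv2
def cam(n):
    p=manip.camera_params(n); R=cv2.Rodrigues(np.array(p["rvec"],float))[0]; t=np.array(p["tvec"],float).ravel()
    f=200/np.tan(np.radians(p["vertical_fov"])/2); return R,t,f,p["cx"],p["cy"]
def at_z(c,u,v,z):
    R,t,f,cx,cy=c; d=R.T@np.array([(u-cx)/f,(v-cy)/f,1]); o=-R.T@t; return o+d*(z-o[2])/d[2]
def cloud(c,depth):
    R,t,f,cx,cy=c; v,u=np.mgrid[:400,:640]; P=np.stack([(u-cx)/f*depth,(v-cy)/f*depth,depth],-1)
    return (P-t)@R
def proj(c,P):
    R,t,f,cx,cy=c; q=R@np.array(P,float)+t; return q[0]/q[2]*f+cx,q[1]/q[2]*f+cy
E
python3 - <<'E'
from h import *
for n in ["top","side"]:
    im,d=manip.snapshot(n); c=cam(n); cv2.imwrite(f"pics/{n}0.png",im); np.savez(f"{n}0",im=im,d=d)
    print(n,manip.camera_params(n),-c[0].T@c[1])
print(manip.get_state())
E
```

```text
pics
top {'vertical_fov': 46.76173883504245, 'cx': 317.22142629927805, 'cy': 201.9204989825778, 'rvec': array([ 2.19267795, -2.18387751,  0.09308718]), 'tvec': array([  -9.33753855,  575.64863743, 1204.94460788])} [ 484.13209261    5.46879014 1244.56267849]
side {'vertical_fov': 56.90671286086853, 'cx': 324.9091848450709, 'cy': 200.89933123532379, 'rvec': array([ 0.80454666, -2.40191965,  1.25509045]), 'tvec': array([449.01471843, 223.5696251 , 711.02358324])} [ 68.55714606 631.873341   594.29633116]
{'time': 0.1, 'joint_positions': array([-1.34394998e+00,  8.74104847e-02,  1.75238842e-01,  1.65981043e+00,
        2.96201195e-05,  1.57084336e+00]), 'joint_vel': array([ 0.00060361, -0.00045295,  0.00138583,  0.00073546,  0.00044615,
        0.00096683]), 'joint_efforts': array([ 4.70566538e-04, -5.21564162e+01,  4.65650296e+01,  1.61058723e-02,
        9.52240953e-06,  1.79597384e-05]), 'eef_pos': array([ 123.66123717, -535.71168015,  230.66406592]), 'tool_rot': array([ 9.93576972e-01,  1.13156741e-01, -5.24006345e-05, -5.90740134e-04]), 'contact_force': array([-0.44000547, -0.06303841, -0.08487965]), 'torque': array([ 0.02637926,  0.02454429, -0.05670706]), 'width': 0.9970814903273834}
```

View pics/top0.png

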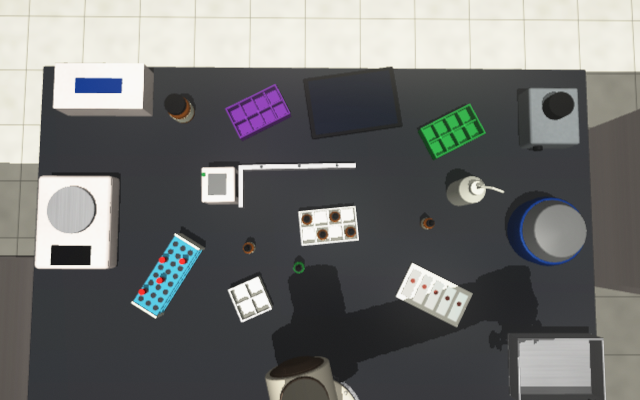

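View pics/side0.png

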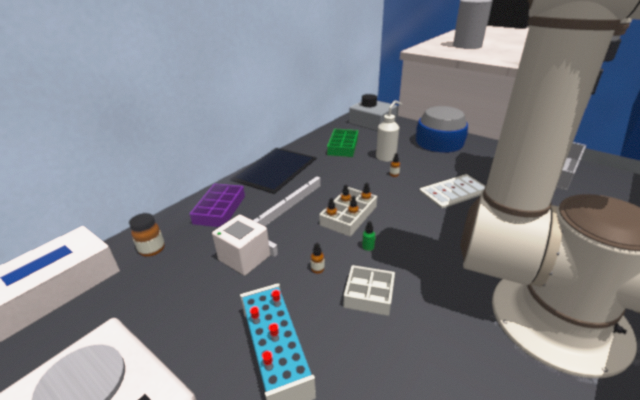

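Top view: the white rack holding four bottles is at about (328,225). The L-shaped reader has its inner corner near (242,168), fence end near (355,165) and stop end near (241,206). Rack look-alikes are purple (257,111) and green (451,130), and there is an empty 4-cell rack at (249,298). Only the white 2x4 rack with four amber bottles fits the description. The green bottle at (298,267) is not part of the job. I'll confirm this in a crop.

```bash
python3 - <<'E'
from h import *
im=np.load("top0.npz")["im"]; cv2.imwrite("pics/crop0.png",cv2.resize(im[145:285,195:375],None,fx=4.4,fy=4.4-0.2+0.0,interpolation=cv2.INTER_CUBIC)[:590])
E
```

```text
(no output)
```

View pics/crop0.png

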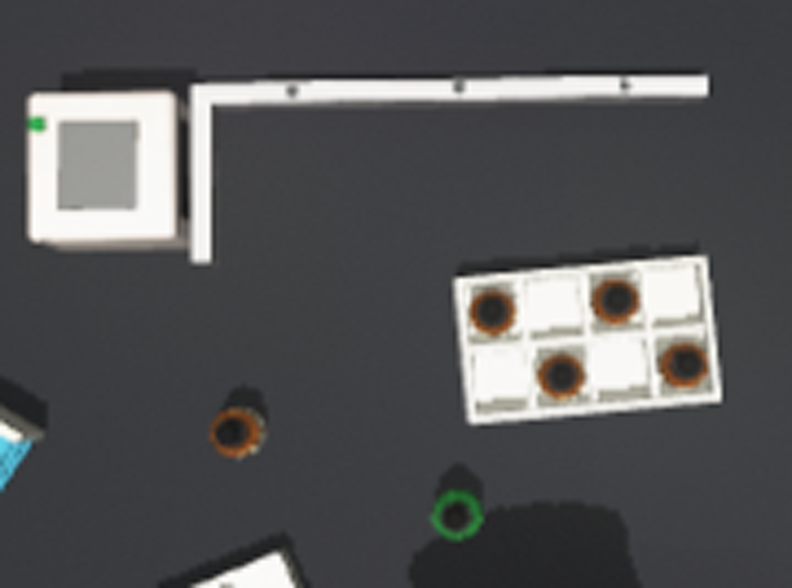

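The crop confirms the white 2x4 rack with four amber bottles. Its top corners are at crop (455,277), (706,256), (721,402) and (468,424). The fence's inner edge runs (212,105) to (708,95), and the stop's inner edge ends at (211,262).

```bash
cat > geo.py <<'E'
from h import *
def fit(rackpx,readpx,c):
    Q=np.array([at_z(c,*p,35)[:2] for p in rackpx]); F=np.array([at_z(c,*p,30)[:2] for p in readpx])
    return Q,F
E
python3 - <<'E'
from geo import *
c=cam("top"); s=lambda p:(p[0]/4.4+195-.4,p[1]/4.2+145-.4)
Q=[at_z(c,*s(p),35)[:2] for p in [(455,277),(706,256),(721,402),(468,424)]]
F=[at_z(c,*s(p),30)[:2] for p in [(212,105),(708,95),(211,262)]]
Q=np.array(Q);F=np.array(F)
print(Q.round(1),Q.mean(0)); print([np.linalg.norm(Q[i]-Q[i-1]).round(1) for i in range(4)])
y=(Q[0]-Q[1]+Q[3]-Q[2]); print("rack yaw",np.degrees(np.arctan2(-y[0],y[1])))
print(F.round(1),np.linalg.norm(F[1]-F[0]),np.linalg.norm(F[2]-F[0]))
y=F[0]-F[1]; print("reader yaw",np.degrees(np.arctan2(-y[0],y[1])))
for p,z in [((457,513),75),((238,432),75)]: print(at_z(c,*s(p),z).round(1))
E
```

```text
[[ 551.8   43.3]
 [ 565.6 -106.2]
 [ 474.7 -114.8]
 [ 460.6   35. ]] [513.1711832 -35.6618036]
[np.float64(91.6), np.float64(150.1), np.float64(91.3), np.float64(150.5)]
rack yaw 5.321712911951595
[[ 659.8  190.1]
 [ 667.7 -108.1]
 [ 560.9  189.1]] 298.26012213925435 98.97024068221509
reader yaw 1.5173668879342226
[408.4  40.   75. ]
[456.2 165.3  75. ]
```

```bash
cat >> h.py <<'E'
from scipy.spatial.transform import Rotation as Ro
def plan(pos,yaw,tilt):
    """world target TCP (mm), yaw of tool x (deg), tilt back (deg) -> numbers for play_rows"""
    s=manip.get_state(); R0=Ro.from_quat(s["tool_rot"]); a,t=np.radians([yaw,tilt])
    f=np.array([np.cos(a),np.sin(a),0]); up=np.array([0,0,1.])
    x=np.cos(t)*f+np.sin(t)*up; z=np.sin(t)*f-np.cos(t)*up
    R1=Ro.from_matrix(np.c_[x,np.cross(z,x),z])
    rv=np.degrees((R0.inv()*R1).as_rotvec()); sh=R0.inv().apply(np.array(pos)-s["eef_pos"])/1000
    print("rot",rv.round(1),"shift",sh.round(4),"| deg %.0f mm %.0f"%(np.linalg.norm(rv),1000*np.linalg.norm(sh)))
def st():
    s=manip.get_state(); M=Ro.from_quat(s["tool_rot"]).as_matrix()
    print("t %.2f"%s["time"],s["eef_pos"].round(1),"yaw %.1f tilt %.1f"%(np.degrees(np.arctan2(M[1,0],M[0,0])),np.degrees(np.arcsin(M[2,0]))),"F",s["contact_force"].round(1),"w %.2f"%s["width"])
E
python3 - <<'E'
from h import *
plan([440,-38,150],1.5,15)
c=cam("top"); print(at_z(c,466,188,190).round(), at_z(c,466,188,100).round())
E
```

```text
rot [-1.6 15.  11.4] shift [ 0.4202 -0.4137  0.0812] | deg 19 mm 595
[ 597. -347.  190.] [ 606. -377.  100.]
```

Call:
{"op": "play_rows", "data": {
  "commands": [
    [0,0,0,0.04,-0.04,0,0],
    [0,0,0,0.07,-0.07,0.01,0],
    [0,0,0,0.1,-0.1,0.015,0],
    [0,0,0,0.13,-0.13,0.02,0],
    [0,0,0,0.155,-0.155,0.025,0]
  ]
}}

```text
time: 0.52
eef_pos: [233.4, -358.8, 206.9]
tool_rot: [0.994, 0.113, -0.0, -0.001]
contact_force: [1.3, -0.4, -0.3]
width: 0.998
```

Call:
{"op": "play_rows", "data": {
  "commands": [
    [0,0,0,0.03,-0.03,0.005,0],
    [0,0,0,0.06,-0.06,0.01,0],
    [0,0,0,0.09,-0.09,0.015,0],
    [0,0,0,0.12,-0.12,0.02,0],
    [0,0,0,0.14,-0.14,0.025,0]
  ]
}}

```text
time: 0.93
eef_pos: [339.1, -188.7, 182.0]
tool_rot: [0.994, 0.113, 0.0, -0.001]
contact_force: [-0.2, -0.9, -0.3]
width: 1.001
```

```bash
python3 -c "
from h import *
st(); plan([435,-38,150],1.5,15)"
```

```text
t 0.93 [ 339.1 -188.7  182. ] yaw 13.0 tilt 0.0 F [-0.2 -0.9 -0.3] w 1.00
rot [-1.6 14.9 11.4] shift [ 0.1273 -0.1253  0.0322] | deg 19 mm 181
```

Call:
{"op": "play_rows", "data": {
  "commands": [
    [-0.3,3,2.3,0.025,-0.025,0.006,0],
    [-0.6,6,4.6,0.055,-0.055,0.013,0],
    [-1,9,7,0.08,-0.08,0.02,0],
    [-1.3,12,9.2,0.105,-0.105,0.026,0],
    [-1.6,14.9,11.4,0.127,-0.125,0.032,0]
  ]
}}

```text
time: 1.35
eef_pos: [435.4, -36.1, 149.9]
tool_rot: [0.991, 0.012, 0.132, -0.002]
contact_force: [0.3, -0.3, -0.1]
width: 1.004
```

```bash
python3 -c "
from h import *
st(); plan([435,-38,8],1.5,15)"
```

```text
t 1.35 [435.4 -36.1 149.9] yaw 1.4 tilt 15.1 F [ 0.3 -0.3 -0.1] w 1.00
rot [-0.  -0.1 -0.1] shift [-0.0374  0.002   0.1369] | deg 0 mm 142
```

Call:
{"op": "play_rows", "data": {
  "commands": [
    [0,0,0,-0.009,0.001,0.033,0],
    [0,0,0,-0.018,0.001,0.067,0],
    [0,0,0,-0.028,0.002,0.1,0],
    [0,0,0,-0.035,0.002,0.127,0],
    [0,0,0,-0.037,0.002,0.136,0]
  ]
}}

```text
time: 1.77
eef_pos: [432.2, -37.5, 4.1]
tool_rot: [0.992, 0.012, 0.128, -0.003]
contact_force: [-0.4, 0.7, 0.2]
width: 1.0
```

```bash
python3 -c "
from h import *
st(); plan([565,-35,8],1.5,15)
im,d=manip.snapshot('side'); cv2.imwrite('pics/side1.png',cv2.resize(im[120:320,230:480],None,fx=3,fy=3,interpolation=2))"
```

```text
t 1.77 [432.2 -37.5   4.1] yaw 1.4 tilt 14.8 F [-0.4  0.7  0.2] w 1.00
rot [-0.1  0.2 -0.1] shift [0.1294 0.0008 0.0301] | deg 0 mm 133
```

View pics/side1.png

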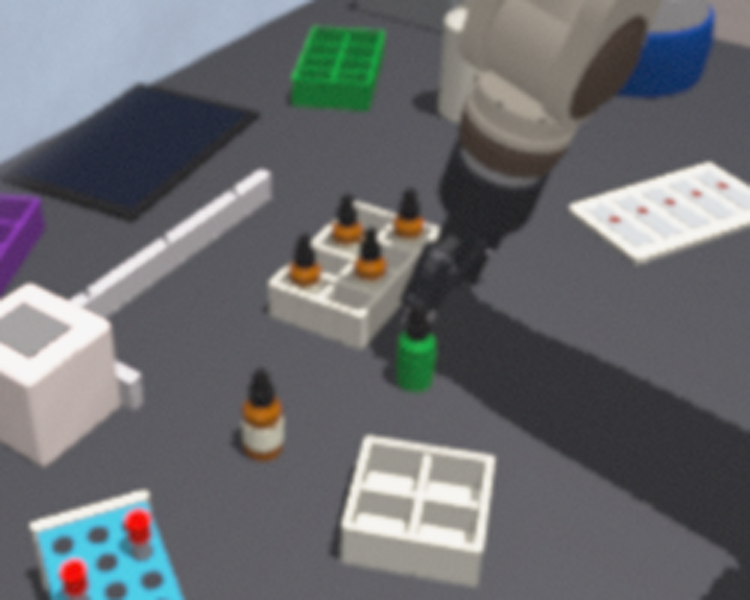

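The side view shows the gripper down behind the rack at crop (440,270). The green bottle (415,360) and the other items are undisturbed. Next I push forward.

Call:
{"op": "play_rows", "data": {
  "commands": [
    [0,0,0,0.008,0,0.0,0],
    [0,0,0,0.016,0,0.002,0],
    [0,0,0,0.024,0,0.003,0],
    [0,0,0,0.032,0,0.005,0],
    [0,0,0,0.04,0,0.007,0]
  ]
}}

```text
time: 2.23
eef_pos: [474.6, -36.6, 9.3]
tool_rot: [0.992, 0.012, 0.129, -0.003]
contact_force: [-4.3, -0.8, 4.3]
width: 0.999
```

Call:
{"op": "play_rows", "data": {
  "commands": [
    [0,0,0,0.008,0,0.002,0],
    [0,0,0,0.016,0,0.004,0],
    [0,0,0,0.024,0,0.006,0],
    [0,0,0,0.032,0,0.008,0],
    [0,0,0,0.04,0,0.01,0]
  ]
}}

```text
time: 2.65
eef_pos: [516.6, -35.6, 9.9]
tool_rot: [0.992, 0.012, 0.129, -0.003]
contact_force: [-4.2, 0.2, 2.3]
width: 1.003
```

```bash
python3 -c "
from h import *
st(); plan([550,-35,8],1.5,15)
im,d=manip.snapshot('top'); cv2.imwrite('pics/top1.png',cv2.resize(im[145:285,195:395],None,fx=4,fy=4,interpolation=2))"
```

```text
t 2.65 [516.6 -35.6   9.9] yaw 1.4 tilt 14.8 F [-4.2  0.2  2.3] w 1.00
rot [-0.1  0.2 -0.1] shift [0.0318 0.0002 0.0104] | deg 0 mm 33
```

View pics/top1.png

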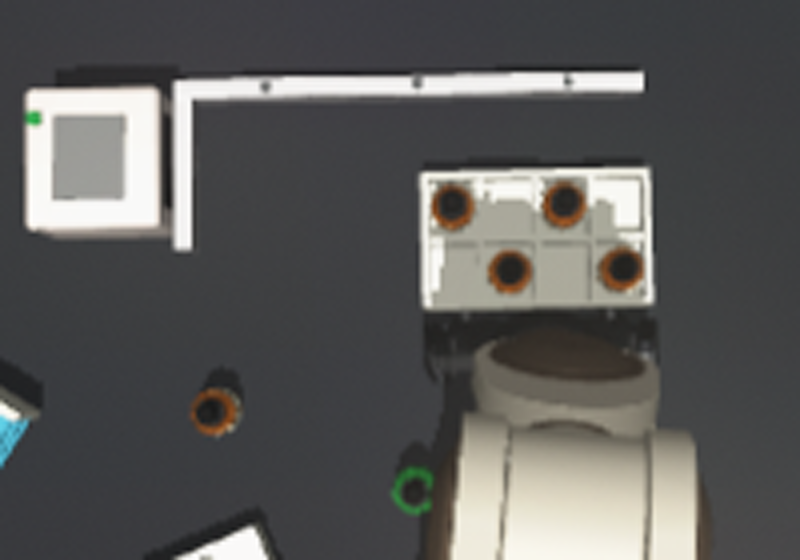

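The rack is now parallel to the fence. Its far edge is at crop y≈170 and the fence at y≈98, so about 48 mm remain. I continue to just short of the fence.

Call:
{"op": "play_rows", "data": {
  "commands": [
    [0,0,0,0.008,0,0.003,0],
    [0,0,0,0.016,0,0.006,0],
    [0,0,0,0.024,0,0.009,0],
    [0,0,0,0.032,0,0.012,0],
    [0,0,0,0.04,0,0.012,0]
  ]
}}

```text
time: 3.12
eef_pos: [560.0, -34.5, 8.2]
tool_rot: [0.992, 0.012, 0.129, -0.003]
contact_force: [-1.9, -0.1, -1.1]
width: 0.999
```

```bash
python3 -c "
from h import *
st(); plan([480,-60,120],1.5,15)
im,d=manip.snapshot('top'); cv2.imwrite('pics/top2.png',cv2.resize(im[145:285,195:395],None,fx=4,fy=4,interpolation=2))"
```

```text
t 3.12 [560.  -34.5   8.2] yaw 1.4 tilt 14.9 F [-1.9 -0.1 -1.1] w 1.00
rot [-0.1  0.1 -0.1] shift [-0.0493  0.0233 -0.1288] | deg 0 mm 140
```

View pics/top2.png

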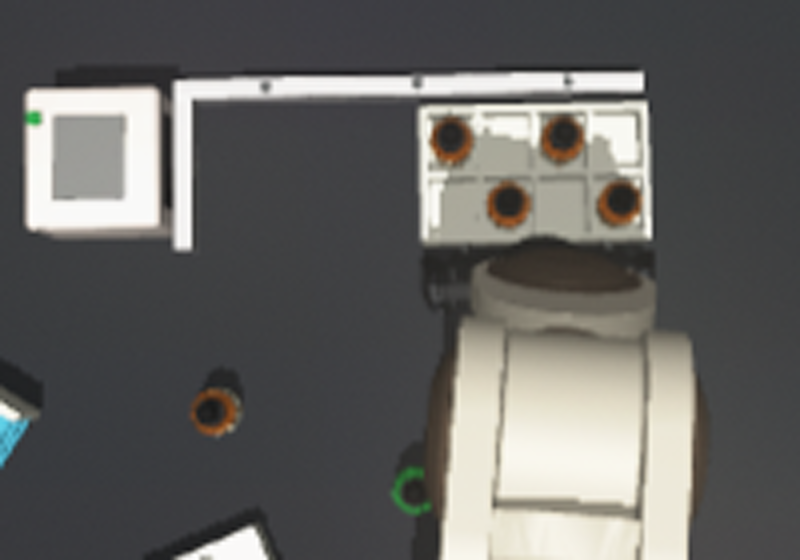

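The rack now stands a few mm short of the fence: its far edge is at crop y≈103 and the fence edge at y≈98. I back off, rise and go to its right end.

Call:
{"op": "play_rows", "data": {
  "commands": [
    [0,0,0,-0.015,0,-0.004,0],
    [0,0,0,-0.035,0.01,-0.025,50],
    [0,0,0,-0.04,0.02,-0.06,105],
    [0,0,0,-0.045,0.03,-0.1,105],
    [0,0,0,-0.045,0.05,-0.135,105]
  ]
}}

```text
time: 3.58
eef_pos: [483.4, -86.1, 129.8]
tool_rot: [0.991, 0.013, 0.131, -0.003]
contact_force: [1.3, -0.5, 0.4]
width: 0.587
```

```bash
python3 -c "
from h import *
st(); plan([600,-155,150],91.5,15);plan([545,-125,150],45,15)
c=cam('top')
for p in [(418,106),(648,103),(652,238),(422,242)]: print(at_z(c,p[0]/4+194.6,p[1]/4+144.6,35).round(1))
for p in [(194,100),(642,91)]: print(at_z(c,p[0]/4+194.6,p[1]/4+144.6,30).round(1))"
```

```text
t 3.58 [483.4 -86.1 129.8] yaw 1.5 tilt 15.0 F [ 1.3 -0.5  0.4] w 0.59
rot [ 23.2  -0.1 -86.9] shift [0.1161 0.0719 0.0101] | deg 90 mm 137
rot [ 11.2  -0.1 -42. ] shift [ 0.0638  0.0405 -0.0039] | deg 43 mm 76
[655.9  41.1  35. ]
[ 658.6 -110.5   35. ]
[ 569.4 -112.9   35. ]
[566.1  37.9  35. ]
[659.8 189.2  30. ]
[ 667.4 -107.    30. ]
```

Call:
{"op": "play_rows", "data": {
  "commands": [
    [1.8,0,-6.7,0.012,0.012,-0.004,105],
    [3.6,0,-13.4,0.024,0.024,-0.008,105],
    [5.4,0,-20.1,0.036,0.036,-0.012,105],
    [7.2,0,-26.8,0.048,0.048,-0.014,105],
    [9,0,-33.5,0.06,0.06,-0.016,105]
  ]
}}

```text
time: 4.0
eef_pos: [539.6, -145.7, 161.6]
tool_rot: [0.941, 0.311, 0.125, -0.041]
contact_force: [0.6, 0.8, 0.5]
width: 0.589
```

```bash
python3 -c "
from h import *
st(); plan([607,-155,150],91.5,15)"
```

```text
t 4.00 [ 539.6 -145.7  161.6] yaw 36.5 tilt 15.2 F [0.6 0.8 0.5] w 0.59
rot [ 14.3  -0.2 -53.1] shift [0.0439 0.0476 0.0239] | deg 55 mm 69
```

Call:
{"op": "play_rows", "data": {
  "commands": [
    [1.8,0,-6.7,0.006,0.006,0.003,105],
    [3.6,0,-13.4,0.012,0.012,0.006,105],
    [5.4,0,-20.1,0.018,0.018,0.009,105],
    [7.2,0,-26.8,0.024,0.026,0.012,105],
    [9,0,-33.5,0.03,0.032,0.016,105]
  ]
}}

```text
time: 4.42
eef_pos: [586.3, -152.3, 154.2]
tool_rot: [0.804, 0.58, 0.108, -0.076]
contact_force: [0.8, -0.6, 0.5]
width: 0.588
```

```bash
python3 -c "
from h import *
st(); plan([607,-152,130],91.5,15)"
```

```text
t 4.42 [ 586.3 -152.3  154.2] yaw 71.6 tilt 15.2 F [ 0.8 -0.6  0.5] w 0.59
rot [  5.4  -0.1 -19.2] shift [0.0003 0.0194 0.0252] | deg 20 mm 32
```

Call:
{"op": "play_rows", "data": {
  "commands": [
    [1.8,0,-6.4,0,0.007,0.008,105],
    [3.6,0,-12.8,0,0.014,0.017,105],
    [5.4,0,-19.2,0,0.021,0.025,105],
    [5.4,0,-19.2,0,0.022,0.025,105],
    [5.4,0,-19.2,0,0.022,0.025,105]
  ]
}}

```text
time: 4.83
eef_pos: [609.8, -153.1, 129.0]
tool_rot: [0.693, 0.709, 0.092, -0.095]
contact_force: [-0.7, 0.4, 0.3]
width: 0.586
```

```bash
python3 -c "
from h import *
st(); plan([610,-150,8],91.5,15)"
```

```text
t 4.83 [ 609.8 -153.1  129. ] yaw 91.3 tilt 15.2 F [-0.7  0.4  0.3] w 0.59
rot [-0.1 -0.2 -0.2] shift [-0.0287  0.0005  0.1176] | deg 0 mm 121
```

Call:
{"op": "play_rows", "data": {
  "commands": [
    [0,0,0,-0.008,0,0.03,105],
    [0,0,0,-0.016,0,0.06,105],
    [0,0,0,-0.023,0,0.09,105],
    [0,0,0,-0.028,0,0.11,105],
    [0,0,0,-0.029,0,0.116,105]
  ]
}}

```text
time: 5.25
eef_pos: [607.6, -150.3, 6.8]
tool_rot: [0.694, 0.707, 0.091, -0.097]
contact_force: [-1.2, -0.0, 0.2]
width: 0.591
```

```bash
python3 -c "
from h import *
st(); plan([610,-126,8],91.5,15);plan([606,19,8],91.5,15)"
```

```text
t 5.25 [ 607.6 -150.3    6.8] yaw 91.0 tilt 15.2 F [-1.2 -0.   0.2] w 0.59
rot [-0.2 -0.2 -0.4] shift [0.0237 0.0029 0.0051] | deg 1 mm 24
rot [-0.2 -0.2 -0.4] shift [0.1636 0.0017 0.0433] | deg 1 mm 169
```

Call:
{"op": "play_rows", "data": {
  "commands": [
    [-0.2,-0.2,-0.4,0.0077,0.001,0.002,105],
    [-0.2,-0.2,-0.4,0.0154,0.002,0.004,105],
    [-0.2,-0.2,-0.4,0.0231,0.002,0.006,105],
    [-0.2,-0.2,-0.4,0.0308,0.002,0.008,105],
    [-0.2,-0.2,-0.4,0.0386,0.002,0.0103,105]
  ]
}}

```text
time: 5.67
eef_pos: [609.9, -110.0, 8.9]
tool_rot: [0.692, 0.71, 0.092, -0.092]
contact_force: [0.2, -5.6, 5.4]
width: 0.586
```

Call:
{"op": "play_rows", "data": {
  "commands": [
    [0,0,0,0.0077,0,0.002,105],
    [0,0,0,0.0154,0,0.004,105],
    [0,0,0,0.0231,0,0.006,105],
    [0,0,0,0.0308,0,0.008,105],
    [0,0,0,0.0386,0,0.0103,105]
  ]
}}

```text
time: 6.08
eef_pos: [609.5, -69.8, 9.8]
tool_rot: [0.692, 0.71, 0.092, -0.091]
contact_force: [-0.0, -5.3, 4.3]
width: 0.591
```

Call:
{"op": "play_rows", "data": {
  "commands": [
    [0,0,0,0.0077,0,0.002,105],
    [0,0,0,0.0154,0,0.004,105],
    [0,0,0,0.0231,0,0.006,105],
    [0,0,0,0.0308,0,0.008,105],
    [0,0,0,0.0386,0,0.0103,105]
  ]
}}

```text
time: 6.5
eef_pos: [608.6, -29.2, 9.9]
tool_rot: [0.692, 0.71, 0.092, -0.091]
contact_force: [0.1, -4.6, 3.0]
width: 0.587
```

```bash
python3 -c "
from h import *
st(); plan([606,30,8],91.5,15)
im,d=manip.snapshot('top'); cv2.imwrite('pics/top3.png',cv2.resize(im[145:285,195:395],None,fx=4,fy=4,interpolation=2))"
```

```text
t 6.50 [608.6 -29.2   9.9] yaw 91.5 tilt 14.9 F [ 0.1 -4.6  3. ] w 0.59
rot [ 0.3  0.1 -0. ] shift [ 0.0567 -0.0011  0.017 ] | deg 0 mm 59
```

View pics/top3.png

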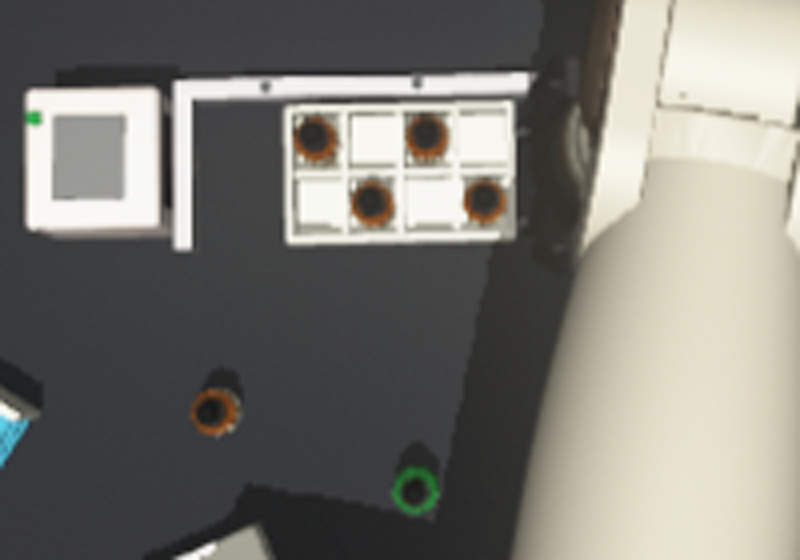

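The rack is still parallel. Its left end is at crop x≈286 and the stop at x≈192, so about 61 mm remain.

Call:
{"op": "play_rows", "data": {
  "commands": [
    [0,0,0,0.0077,0,0.002,105],
    [0,0,0,0.0154,0,0.0042,105],
    [0,0,0,0.0231,0,0.0064,105],
    [0,0,0,0.0308,0,0.0085,105],
    [0,0,0,0.0386,0,0.0108,105]
  ]
}}

```text
time: 6.97
eef_pos: [607.6, 12.8, 9.7]
tool_rot: [0.692, 0.71, 0.092, -0.091]
contact_force: [-0.1, -5.2, 4.9]
width: 0.587
```

Call:
{"op": "play_rows", "data": {
  "commands": [
    [0,0,0,0.004,0,0.001,105],
    [0,0,0,0.007,0,0.002,105],
    [0,0,0,0.01,0,0.003,105],
    [0,0,0,0.013,0,0.0035,105],
    [0,0,0,0.015,0,0.004,105]
  ]
}}

```text
time: 7.38
eef_pos: [607.1, 28.7, 9.6]
tool_rot: [0.692, 0.71, 0.092, -0.091]
contact_force: [-0.1, -4.7, 2.8]
width: 0.591
```

Call:
{"op": "play_rows", "data": {
  "commands": [
    [0,0,0,0.001,0,0.0003,105],
    [0,0,0,0.002,0,0.0006,105],
    [0,0,0,0.003,0,0.0008,105],
    [0,0,0,0.004,0,0.001,105]
  ]
}}

```text
time: 7.72
eef_pos: [607.0, 32.7, 9.6]
tool_rot: [0.692, 0.71, 0.092, -0.091]
contact_force: [-0.0, -3.1, 2.0]
width: 0.591
```

Call:
{"op": "play_rows", "data": {
  "commands": [
    [0,0,0,0.001,0,0.0003,105],
    [0,0,0,0.002,0,0.0006,105],
    [0,0,0,0.003,0,0.0008,105],
    [0,0,0,0.004,0,0.001,105]
  ]
}}

```text
time: 8.05
eef_pos: [607.0, 34.0, 9.6]
tool_rot: [0.693, 0.71, 0.09, -0.089]
contact_force: [-1.9, -24.9, 6.3]
width: 0.587
```

Reached the stop, with the force rising to 25 N. I back off, rise and go round to the near side.

Call:
{"op": "play_rows", "data": {
  "commands": [
    [0,0,0,-0.005,0,-0.001,105],
    [0,0,0,-0.02,0,-0.015,105],
    [0,0,0,-0.028,0.0,-0.055,105],
    [0,0,0,-0.03,-0.01,-0.095,105],
    [0,0,0,-0.03,-0.03,-0.13,105]
  ]
}}

```text
time: 8.47
eef_pos: [578.1, -28.7, 128.6]
tool_rot: [0.693, 0.71, 0.091, -0.09]
contact_force: [0.4, -0.2, 0.5]
width: 0.589
```

```bash
python3 -c "
from h import *
st(); plan([535,90,150],1.5,15)
im,d=manip.snapshot('top'); cv2.imwrite('pics/top4.png',cv2.resize(im[145:285,195:395],None,fx=4,fy=4,interpolation=2))"
```

```text
t 8.47 [578.1 -28.7 128.6] yaw 91.4 tilt 14.7 F [ 0.4 -0.2  0.5] w 0.59
rot [-22.8   0.1  86.9] shift [ 0.1213 -0.0402  0.0094] | deg 90 mm 128
```

View pics/top4.png

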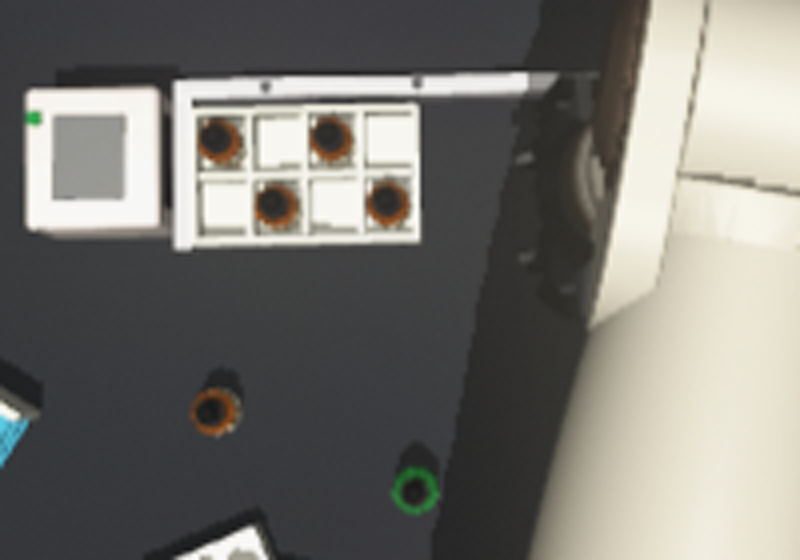

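The left end is flush with the stop (x≈192). A gap of a few mm to the fence remains (crop y 98 to 104), which the near-side push will close.

Call:
{"op": "play_rows", "data": {
  "commands": [
    [-1.8,0,6.7,0.01,-0.01,-0.004,105],
    [-3.6,0,13.4,0.02,-0.02,-0.008,105],
    [-5.4,0,20.1,0.03,-0.03,-0.01,105],
    [-7.2,0,26.8,0.04,-0.04,-0.01,105],
    [-9,0,33.5,0.05,-0.045,-0.01,105]
  ]
}}

```text
time: 8.93
eef_pos: [529.6, 15.6, 158.1]
tool_rot: [0.874, 0.468, 0.118, -0.056]
contact_force: [-0.4, 1.1, -0.3]
width: 0.587
```

```bash
python3 -c "
from h import *
st(); plan([540,108,150],1.5,15)"
```

```text
t 8.93 [529.6  15.6 158.1] yaw 56.4 tilt 15.1 F [-0.4  1.1 -0.3] w 0.59
rot [-13.6  -0.4  53.1] shift [ 0.0778 -0.0428  0.0288] | deg 55 mm 93
```

Call:
{"op": "play_rows", "data": {
  "commands": [
    [-1.8,0,6.7,0.01,-0.006,0.003,105],
    [-3.6,0,13.4,0.02,-0.012,0.007,105],
    [-5.4,0,20.1,0.032,-0.018,0.012,105],
    [-7.2,0,26.8,0.044,-0.024,0.016,105],
    [-9,0,33.5,0.052,-0.03,0.018,105]
  ]
}}

```text
time: 9.35
eef_pos: [534.7, 79.3, 153.3]
tool_rot: [0.974, 0.184, 0.133, -0.021]
contact_force: [0.2, 0.1, -0.1]
width: 0.586
```

```bash
python3 -c "
from h import *
st(); plan([540,108,130],1.5,15)"
```

```text
t 9.35 [534.7  79.3 153.3] yaw 21.4 tilt 15.5 F [ 0.2  0.1 -0.1] w 0.59
rot [-4.8 -0.5 19.2] shift [ 0.0086 -0.025   0.0264] | deg 20 mm 37
```

Call:
{"op": "play_rows", "data": {
  "commands": [
    [-1.6,-0.2,6.4,0.003,-0.008,0.009,105],
    [-3.2,-0.4,12.8,0.006,-0.016,0.018,105],
    [-4.8,-0.5,19.2,0.0086,-0.025,0.026,105],
    [-4.8,-0.5,19.2,0.0086,-0.025,0.026,105],
    [-4.8,-0.5,19.2,0.0086,-0.025,0.026,105]
  ]
}}

```text
time: 9.77
eef_pos: [544.3, 52.5, 129.4]
tool_rot: [0.99, 0.045, 0.129, -0.014]
contact_force: [0.0, 0.7, -1.1]
width: 0.588
```

```bash
python3 -c "
from h import *
st(); plan([544,108,9],1.5,15)
c=cam('top')
for p in [(198,243),(419,242)]: print(at_z(c,p[0]/4+194.6,p[1]/4+144.6,35).round(1))"
```

```text
t 9.77 [544.3  52.5 129.4] yaw 5.0 tilt 14.9 F [ 0.   0.7 -1.1] w 0.59
rot [-1.9  0.1  3.4] shift [-0.0266 -0.0533  0.1185] | deg 4 mm 133
[564.8 184.4  35. ]
[566.1  39.9  35. ]
```

The TCP went to y=52 instead of 108. I check the joints before going on.

```bash
python3 -c "
from h import *
st(); s=manip.get_state(); print(s['joint_positions'].round(3),s['joint_vel'].round(3))
plan([535,108,129],1.5,15)
im,d=manip.snapshot('side'); cv2.imwrite('pics/side2.png',im)"
```

```text
t 9.77 [544.3  52.5 129.4] yaw 5.0 tilt 14.9 F [ 0.   0.7 -1.1] w 0.59
[ 0.087 -0.199 -0.322  1.188  0.017  3.141] [-0.035 -0.015  0.01   0.003 -0.014  0.001]
rot [-1.9  0.1  3.4] shift [-0.0043 -0.0561  0.0003] | deg 4 mm 56
```

View pics/side2.png

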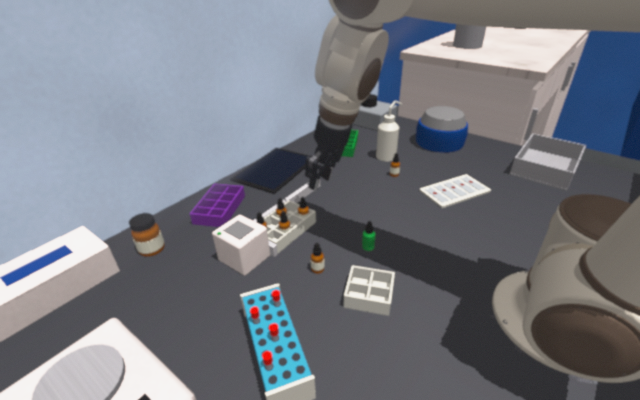

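Joint 6 is at its limit (3.141), so the planned yaw isn't reachable on this side. The side view shows the rack in the dock and nothing disturbed. Instead I'll shut the fingers and push with yaw 15° at the middle of the near side; the fence will do the alignment.

```bash
python3 -c "
from h import *
plan([543,120,130],15,15)"
```

```text
rot [ 1.6 -0.1 -9.6] shift [ 0.0043 -0.0673  0.0023] | deg 10 mm 68
```

Call:
{"op": "play_rows", "data": {
  "commands": [
    [0.8,0,-4.8,0.001,-0.017,0,255],
    [1.6,0,-9.6,0.002,-0.034,0.001,255],
    [1.6,0,-9.6,0.003,-0.051,0.002,255],
    [1.6,0,-9.6,0.004,-0.067,0.002,255],
    [1.6,0,-9.6,0.004,-0.067,0.002,255]
  ]
}}

```text
time: 10.23
eef_pos: [542.5, 122.1, 130.7]
tool_rot: [0.983, 0.13, 0.13, -0.018]
contact_force: [-0.7, -0.3, -0.6]
width: 0.001
```

```bash
python3 -c "
from h import *
st(); print(manip.get_state()['joint_positions'].round(2)); plan([543,120,10],15,15)"
```

```text
t 10.23 [542.5 122.1 130.7] yaw 15.1 tilt 15.1 F [-0.7 -0.3 -0.6] w 0.00
[ 0.21 -0.18 -0.3   1.18  0.01  3.09]
rot [-0.1 -0.1  0.1] shift [-0.0315  0.0022  0.1165] | deg 0 mm 121
```

Call:
{"op": "play_rows", "data": {
  "commands": [
    [0,0,0,-0.008,0.001,0.03,255],
    [0,0,0,-0.016,0.002,0.06,255],
    [0,0,0,-0.024,0.002,0.09,255],
    [0,0,0,-0.03,0.002,0.111,255],
    [0,0,0,-0.031,0.002,0.116,255]
  ]
}}

```text
time: 10.65
eef_pos: [540.6, 119.7, 6.3]
tool_rot: [0.983, 0.131, 0.127, -0.017]
contact_force: [-0.4, 0.1, 0.5]
width: -0.005
```

```bash
python3 -c "
from h import *
st(); plan([553,120,10],15,15); plan([563,120,10],15,15)"
```

```text
t 10.65 [540.6 119.7   6.3] yaw 15.1 tilt 14.8 F [-0.4  0.1  0.5] w -0.01
rot [-0.1  0.2  0.1] shift [ 0.0125  0.003  -0.0005] | deg 0 mm 13
rot [-0.1  0.2  0.1] shift [0.0219 0.0056 0.002 ] | deg 0 mm 23
```

Call:
{"op": "play_rows", "data": {
  "commands": [
    [0,0,0,0.003,0.001,-0.001,255],
    [0,0,0,0.006,0.002,-0.001,255],
    [0,0,0,0.009,0.002,-0.001,255],
    [0,0,0,0.012,0.003,-0.001,255],
    [0,0,0,0.015,0.0035,0,255]
  ]
}}

```text
time: 11.07
eef_pos: [556.6, 120.3, 11.9]
tool_rot: [0.983, 0.131, 0.128, -0.018]
contact_force: [-5.0, -1.5, 4.2]
width: 0.001
```

Call:
{"op": "play_rows", "data": {
  "commands": [
    [0,0,0,0.0015,0.0003,0.0004,255],
    [0,0,0,0.003,0.0007,0.0008,255],
    [0,0,0,0.0045,0.001,0.0012,255]
  ]
}}

```text
time: 11.32
eef_pos: [561.4, 120.6, 12.1]
tool_rot: [0.983, 0.131, 0.128, -0.018]
contact_force: [-6.4, -0.7, 4.9]
width: 0.0
```

Call:
{"op": "play_rows", "data": {
  "commands": [
    [0,0,0,0.001,0.0002,0.0003,255],
    [0,0,0,0.002,0.0004,0.0005,255],
    [0,0,0,0.003,0.0006,0.0008,255]
  ]
}}

```text
time: 11.57
eef_pos: [563.0, 120.6, 11.9]
tool_rot: [0.983, 0.131, 0.126, -0.018]
contact_force: [-20.6, -3.5, 15.0]
width: -0.003
```

Call:
{"op": "play_rows", "data": {
  "commands": [
    [0,0,0,-0.008,-0.002,-0.002,255],
    [0,0,0,-0.018,-0.004,-0.005,255],
    [0,0,0,-0.025,-0.004,-0.03,255],
    [0,0,0,-0.03,-0.004,-0.07,255],
    [0,0,0,-0.03,0,-0.11,255]
  ]
}}

```text
time: 11.98
eef_pos: [506.1, 105.5, 110.4]
tool_rot: [0.983, 0.131, 0.125, -0.018]
contact_force: [0.8, 0.3, 1.2]
width: 0.0
```

Call:
{"op": "play_rows", "data": {
  "commands": [
    [0,0,0,-0.03,0.01,-0.03,255],
    [0,0,0,-0.06,0.03,-0.04,255],
    [0,0,0,-0.08,0.06,-0.04,255],
    [0,0,0,-0.08,0.095,-0.04,255],
    [0,0,0,-0.08,0.13,-0.04,255]
  ]
}}

```text
time: 12.4
eef_pos: [455.5, -44.2, 130.1]
tool_rot: [0.983, 0.132, 0.127, -0.017]
contact_force: [0.6, -0.3, 1.2]
width: -0.003
```

```bash
python3 -c "
from h import *
st()
im,d=manip.snapshot('top'); cv2.imwrite('pics/top5.png',cv2.resize(im[155:220,195:315],None,fx=6.6,fy=6.6,interpolation=2));cv2.imwrite('pics/top5f.png',im)"
```

```text
t 12.40 [455.5 -44.2 130.1] yaw 15.2 tilt 14.7 F [ 0.6 -0.3  1.2] w -0.00
```

View pics/top5.png

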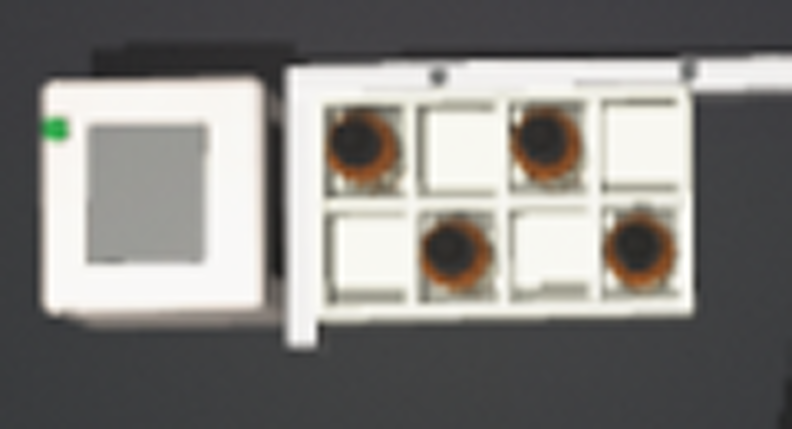

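The crop shows the rack flush: its left wall is on the stop at x≈318 and its far wall on the fence at y≈93. All four bottles are standing. Last come a numeric check and a comparison of the bystanders with the first picture.

```bash
python3 - <<'E'
from h import *
c=cam("top"); s=lambda p:(p[0]/6.6+194.6,p[1]/6.6+154.6)
O=np.array([659.8,189.7]); a=np.radians(1.5); x=np.array([np.cos(a),np.sin(a)]); y=np.array([-x[1],x[0]])
for n,p in [("near right",(693,315)),("far right",(691,91)),("near left",(319,321))]:
    q=at_z(c,*s(p),35)[:2]-O; print(n,(q@x).round(1),(q@y).round(1))
a0=cv2.imread("pics/top0.png");a1=cv2.imread("pics/top5f.png")
g0,g1=[cv2.cvtColor(i,6).astype(np.float32) for i in(a0,a1)]
for n,(u,v,w) in dict(stray_a=(249,247,11),stray_b=(427,222,11),tube=(167,275,40),wash=(469,190,24),tray=(434,295,35),small=(249,298,26),green=(298,267,10)).items():
    t=g0[v-w:v+w,u-w:u+w].astype(np.uint8); S=g1[v-w-8:v+w+8,u-w-8:u+w+8].astype(np.uint8)
    _,m,_,l=cv2.minMaxLoc(cv2.matchTemplate(S,t,cv2.TM_CCOEFF_NORMED)); print(n,l[0]-8,l[1]-8,round(m,2))
d=manip.snapshot("top")[1]; 
P=cloud(c,d); L=P-[*O,0]; X=L[...,:2]@x; Y=L[...,:2]@y
m=(X<-3)&(X>-88)&(Y<-3)&(Y>-148)&(P[...,2]>60); n,l,st_,cc=cv2.connectedComponentsWithStats(m.astype(np.uint8)); print("bottle tops",[(cc[i].round(0),st_[i][4],P[l==i][:,2].max().round()) for i in range(1,n)])
st()
E
```

```text
near right -90.3 -148.1
far right -0.6 -149.1
near left -89.5 0.2
stray_a 0 0 1.0
stray_b 0 0 1.0
tube 0 0 1.0
wash 0 0 1.0
tray 0 0 0.94
small 0 0 1.0
green 0 0 0.82
bottle tops [(array([248., 176.]), np.int32(47), np.float64(81.0)), (array([277., 175.]), np.int32(41), np.float64(84.0)), (array([263., 192.]), np.int32(43), np.float64(81.0)), (array([291., 191.]), np.int32(46), np.float64(85.0))]
t 12.50 [456.5 -46.9 129.4] yaw 14.9 tilt 14.6 F [-0.7  0.7  0.8] w 0.00
```

All within tolerance, and the arm touches nothing. I hand in.

```bash
python3 -c "
from h import *
print(manip.hand_in())"
```

```text
the job is handed in; nothing more can be done
None
```

The rack is docked and the job is handed in at about 12.5 s of robot time. I made three pushes with the gripper tilted back:
- **Forward:** with open fingers, to just short of the long fence.
- **Left:** to the end stop, where the force rose to about 25 N.
- **Final forward nudge:** with shut fingers against the fence, about 21 N.

**Last checks (top camera, calibration good to about 2 mm):**
- **Rack position:** in the reader's frame, the far right corner is at (-0.6, -149) mm, the near right at (-90, -148) and the near left at (-89.5, 0.2). The far left corner was not measured directly; these three put it within about 2 mm of the reader's corner. The rack is parallel to the fence.
- **Bottles:** all four stand in the rack, with their tops at about 81–85 mm.
- **Everything else:** no shift of any bystander showed in the picture comparison. The slide tray (0.94) and the extra green bottle (0.82) matched less closely than the others, probably from the arm or its shadow.
- **Robot:** clear of everything, about 130 mm up.

**What did not go to plan:** the last joint reached its limit while I went round for the nudge, so the tool stopped short in free air. I used a 15° yaw with shut fingers instead of pushing square on.

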